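# Rack the ink tins and spring the stop bar in

### The arm

A 6-joint arm with a two-finger parallel gripper is mounted at the origin on the work surface. World frame = base frame: x ahead of the robot, y to its left, z up, the work surface at z = 0. Lengths are in m, angles in rad, forces in N, time in s.
With the tool pointing down it reaches from about 0.325 to 0.85 m from the base axis. Payload 15.5 kg.
Tool frame: the origin (TCP) lies at the very end of the fingers, on their centre line; the grasp point (between the pads) lies bot.tcp_to_grasp behind it (bot.tcp_to_grasp is the distance from the TCP to the grasp point, in m); z points along the fingers, y is the line along which they close (so a half turn about z gives the same grasp; the last joint's range is limited). The gripper opens to 91 mm and grips with 3 to 60 N. Pads are 32 mm wide; open, the fingers measure 118 mm over their backs; the gripper's body (76 mm by 178 mm) begins 60 mm behind the grasp point.
Start: joints at [1.06, 0.494, 1.345, -0, 1.302, -0.096], TCP at [0.252, 0.572, 0.214] pointing down, gripper open.
Joint ranges: [-2.91, 2.91], [-0.82, 2.16], [0.22, 2.67], [-1.22, 4.37], [0.12, 2.79], [-3.08, 3.08]. Speed limits (rad/s): [1.89, 1.89, 2.57, 3.01, 3.01, 3.01].

### API

Orientations are given as a unit quaternion [w, x, y, z].
In Python, from plant import bot gives the robot as it stands. The module is installed in compiled form; this text tells all that it offers.
- The arm moves only by the shell command python3 -m pendant 'ROWS' [OPENING] [FORCE]. ROWS is a JSON object of lists of equal length, an entry for each row: "travel": the shift along the tool's x, y, z in cm, a list of three; "yaw": the turn about the tool's z in degrees. A call has 1 to 10 rows; each row shifts and turns the commanded pose from where the row before left it, along the tool's axes as they then stand; what a row does not reach is not made up. A row lasts 1/8 s, in which the tool goes at most 62.5 mm and 10.7 degrees, less where a joint would pass 70% of its speed; a pose out of reach is approached as far as the arm can. A call with a gripper value outside its range is refused whole. OPENING is the opening, from 0 (shut) to 1 (fully open), set as the call begins (- or left out, the last holds). The fingers move at their own pace and stop on an object; FORCE is the grip in N (left out, the last holds). Time passes only in rows, so rows that do not move let the fingers close. It gives the time, the measured TCP pose, the force, the opening and the grip force at its end, in the units of the state.
- bot.get_state(): the state, without advancing time (a new reading comes with each control period).
- bot.read_camera(name): name is "scene" or "top" or "wrist"; returns the picture (420x560x3 uint8, red, green, blue); there is no depth.
- bot.calibration(name): a dict with "vfov" (degrees; the focal length in pixels is half the picture's height over the tangent of half this angle, whatever the lens; pixels are square), "cx", "cy" (the principal point, pixels), "world_to_cam" (4x4, takes a point from world to camera coordinates). Camera axes: x right, y up, looking along -z (the intrinsics and any distortion apply to the point x, -y, -z); pixel columns grow to the right and rows downward; lengths in m; the calibration is good to about 2 mm. A picture is of the moment at which its call begins: read the wrist's pose just before it. calibration takes no time and is no camera call; for the wrist camera it gives the pose at the moment of the call.
- bot.close_job(): hands the job in; it is judged then, once.
The state is a dict: "clock": time; "joint_positions": joint angles; "qvel": joint speeds; "effort": joint torques, N m; "position": TCP position; "orientation": TCP orientation; "wrist_force": force on the tool from outside, world axes, zero at the start; "torque": the same for the moment, N m; "grip_width": finger opening in m; "grasp_force": force on a finger pad.
Only numpy, scipy, OpenCV 4.12 (cv2) and the standard library are available. Lean on these libraries where they do the work, as an engineer would, in place of code of your own. Each camera call takes 0.05 s, during which the arm holds its last target. There are 200 camera calls.

### The job

Put the ink away: slide all the small ink tins, one by one and upright, into single file in the rack's lane up to the sprung follower, keeping them flat on the table (they are full: slide, never lift). Then take the stop bar, press the whole row back against the spring with it and lower it onto the rails in front of the teeth just behind the last tin, so that it sits fully down across both rails and the spring clamps the row against it. Leave everything else on the table where it is.

Things in the scene. Friction and masses are not known exactly. Their poses are not given: they have to be found in the camera images.
- rack: Dark steel tin rack fixed to the table; place and yaw vary. Origin on the table, mid-lane, in the plane of the follower's face at rest; +y runs along the lane from follower to open mouth, x across, z up. The bare table is the lane's floor. Two rails, 10 mm high, inner faces at x = +-25.5, outer at +-47 mm, y = -35 to 270. Behind y = -35: spring housing 94 wide, 40 high, rod to y = -100.
- mouth (a point): Mid-lane point on the table at the open end of the rails (rack y = 270 mm). From here flared lips, 10 mm high, widen the entry to about 85 mm at rack y = 305; outer edges at x = +-47.
- tooth1 (a point): Mid-lane point at rail-top height (10 mm) in the follower-side face of tooth pair 1 (rack y = 58 mm). Five pairs stand on the rails at x = +-33 to +-47 mm, tops 20 mm over the table, 8 mm thick along y; pair n has this face at rack y = 46 n + 12 mm. With n tins in the lane the bar belongs against pair n.
- follower (a joint): Sprung steel plate (44 wide, 42 high) that closes the inner end of the lane: 0 at rest, grows to 0.025 m as it is pressed back (towards -y of the rack). It pushes back with 7.5 N at the start of its travel plus 0.25 N per mm, and returns by itself within a fraction of a second. With the bar properly in behind n tins it stays pressed in by about 8 mm.
- stop_bar: Loose stop bar, 0.12 kg, standing on the table. Origin mid-underside; x along its length, z up. Wooden foot 92 (x) by 20 (y) by 32 mm high; on it an upright aluminium fin 36 (x) by 10 (y), z = 32 to 82 mm, to hold it by across the 10 mm. It goes across the lane on top of the rails (underside 10 mm over the table), its x along the rack's x, either way round.
- tin1: Small full ink tin, plain steel cylinder, 46 mm diameter, 46 mm high, about 0.11 kg, one of three to five alike. Origin at the centre of its underside.
- tin2: Small full ink tin, plain steel cylinder, 46 mm diameter, 46 mm high, about 0.11 kg, one of three to five alike. Origin at the centre of its underside.
- tin3: Small full ink tin, plain steel cylinder, 46 mm diameter, 46 mm high, about 0.11 kg, one of three to five alike. Origin at the centre of its underside.
- tin4: Small full ink tin, plain steel cylinder, 46 mm diameter, 46 mm high, about 0.11 kg, one of three to five alike. Origin at the centre of its underside.
- tin5: Small full ink tin, plain steel cylinder, 46 mm diameter, 46 mm high, about 0.11 kg, one of three to five alike. Origin at the centre of its underside.
- lid: Empty tin lid lying on the table, 68 mm diameter, 11 mm high, origin at the centre of its underside. Leave it.
- knife: Ink knife lying on the table, 200 mm long, 20 mm high; origin on the table at the middle of its length, x towards its flat blade (90 long, 65 wide), round handle towards -x. Leave it.
- big_tin: Large ink tin, 88 mm diameter, 60 mm high, origin at the centre of its underside. Not for the rack; leave it.

How it is judged:
On the way, in this order (a step that is already met when the one before it is completed fails the run):
1. every small tin stands in the lane, the follower not pressed in (x of tin1 in the frame of rack between -0.008 and 0.008 m and y of tin1 in the frame of rack between 0 and 0.262 m and angle between each of tin1, tin2, tin3, tin4, tin5's own z axis and vertical below 0.1 rad and height (world z) of each of tin1, tin2, tin3, tin4, tin5 below 0.004 m and x of tin2 in the frame of rack between -0.008 and 0.008 m and y of tin2 in the frame of rack between 0 and 0.262 m and x of tin3 in the frame of rack between -0.008 and 0.008 m and y of tin3 in the frame of rack between 0 and 0.262 m and x of tin4 in the frame of rack between -0.008 and 0.008 m and y of tin4 in the frame of rack between 0 and 0.262 m and x of tin5 in the frame of rack between -0.008 and 0.008 m and y of tin5 in the frame of rack between 0 and 0.262 m and value of joint follower below 0.003 m), for 0.2 s.
2. the stop bar, over the lane, presses the row back (value of joint follower above 0.008 m and x of stop_bar in the frame of rack between -0.03 and 0.03 m and y of stop_bar in the frame of rack between 0.08 and 0.3 m), for 0.1 s.
At the end, for the whole second after the job is handed in: All small tins upright on the table in the lane (8 mm of its middle), all on the follower's side of the bar; bar down on both rails (underside 6-14 mm high, 12 mm of the middle, square within 0.12 rad, upright); follower held pressed in 4-13 mm; all at rest (x of tin1 in the frame of rack between -0.008 and 0.008 m and y of tin1 in the frame of rack between 0 and 0.262 m and angle between each of tin1, tin2, tin3, tin4, tin5's own z axis and vertical below 0.1 rad and height (world z) of each of tin1, tin2, tin3, tin4, tin5 below 0.004 m and x of tin2 in the frame of rack between -0.008 and 0.008 m and y of tin2 in the frame of rack between 0 and 0.262 m and x of tin3 in the frame of rack between -0.008 and 0.008 m and y of tin3 in the frame of rack between 0 and 0.262 m and x of tin4 in the frame of rack between -0.008 and 0.008 m and y of tin4 in the frame of rack between 0 and 0.262 m and x of tin5 in the frame of rack between -0.008 and 0.008 m and y of tin5 in the frame of rack between 0 and 0.262 m and z of stop_bar in the frame of rack between 0.006 and 0.014 m and x of stop_bar in the frame of rack between -0.012 and 0.012 m and y of stop_bar in the frame of rack above 0.1 m and angle between the y axis of stop_bar and the y axis of rack, either way round below 0.12 rad and angle between stop_bar's own z axis and vertical below 0.12 rad and value of joint follower between 0.004 and 0.013 m and (y of each of tin1, tin2, tin3, tin4, tin5 in the frame of stop_bar below -0.02 m or y of each of tin1, tin2, tin3, tin4, tin5 in the frame of stop_bar above 0.02 m) and linear speed of each of stop_bar, tin1, tin2, tin3, tin4, tin5 below 0.02 m/s); the robot touches nothing.
It fails at once if a small tin is lifted off the table or tipped (height (world z) of any of tin1, tin2, tin3, tin4, tin5 above 0.015 m or angle between any of tin1, tin2, tin3, tin4, tin5's own z axis and vertical above 0.5 rad).
It fails at once if a bystander is moved more than 3 cm (distance of any of lid, knife, big_tin from where it was at the start of the episode above 0.03 m).
Of tin1, tin2, tin3, tin4, tin5 only 3 to 5 are there at a start; the rules pass over those that are not, and their reading is None.
At some moment in a run one of tin1, tin2, tin3, tin4, tin5 may be knocked a few centimetres aside while the robot is not near it.
It also fails if it takes over 210 s, if anything falls off the work surface, if the arm or the gripper's body presses on something with over 40 N, if the wrist force passes 120 N, or if a joint passes its speed limit or range.

## Working session

There is one attempt and no reset: what is moved stays moved. The work goes in short steps, Python scripts to look and compute and a shell command to move; the robot and the scene stay as the last step left them, time stands still between calls to the robot, and variables do not carry over. Pictures are saved under pics/ and viewed, at most 14 in all, crops included, and the job is handed in when it is done.

```bash
mkdir -p pics
python3 - <<'E'
from plant import bot
import cv2,numpy as np
s=bot.get_state();print(s, bot.tcp_to_grasp)
for n in("top","scene"):
    c=bot.calibration(n);print(n,c)
    cv2.imwrite(f"pics/{n}0.png",bot.read_camera(n)[:,:,::-1])
print(bot.calibration("wrist"))
E
```

```text
{'clock': 0.0, 'joint_positions': array([ 1.06047000e+00,  4.94167234e-01,  1.34615191e+00, -2.53354396e-05,
        1.30249293e+00, -9.55012427e-02]), 'qvel': array([-4.27373528e-04,  7.61088431e-05, -9.09300309e-04,  8.81673151e-04,
        9.40082726e-05, -2.92449714e-04]), 'effort': array([-2.34383398e-03, -8.78782225e+01, -3.81862092e+01,  7.04236398e-02,
        5.31696284e-02, -1.30121175e-04]), 'position': array([0.25170779, 0.57164704, 0.21334115]), 'orientation': array([-1.70221515e-04,  2.05925261e-01,  9.78567532e-01, -5.85593315e-04]), 'wrist_force': array([-0.76347649,  0.52899492,  0.58232335]), 'torque': array([-0.02103079,  0.02782734,  0.02958407]), 'grasp_force': 0.0, 'grip_width': 0.09111999486812598} 0.0188
top {'vfov': 42.49931521093068, 'cx': 282.48734392600835, 'cy': 207.5101545385604, 'world_to_cam': array([[ 0.00798607, -0.99994966,  0.00607522,  0.00523608],
       [ 0.9909181 ,  0.00872918,  0.13418313, -0.49788009],
       [-0.13422941,  0.00494845,  0.99093793, -1.3322901 ],
       [ 0.        ,  0.        ,  0.        ,  1.        ]])}
scene {'vfov': 42.08757797853135, 'cx': 283.45093678443857, 'cy': 213.49539367277728, 'world_to_cam': array([[ 0.59758686,  0.80156699,  0.01950123, -0.3057935 ],
       [-0.47006166,  0.33053097,  0.81840779,  0.21140759],
       [ 0.64956292, -0.49823652,  0.57430687, -1.64538826],
       [ 0.        ,  0.        ,  0.        ,  1.        ]])}
{'vfov': 69.970455296941, 'cx': 279.6154810882661, 'cy': 208.56891508931054, 'world_to_cam': array([[ 0.40408776,  0.91471644, -0.00263097, -0.62484324],
       [-0.8735003 ,  0.38502311, -0.29791682,  0.03250522],
       [-0.27149643,  0.12268269,  0.95458821, -0.39488269],
       [ 0.        ,  0.        ,  0.        ,  1.        ]])}
```

View pics/top0.png

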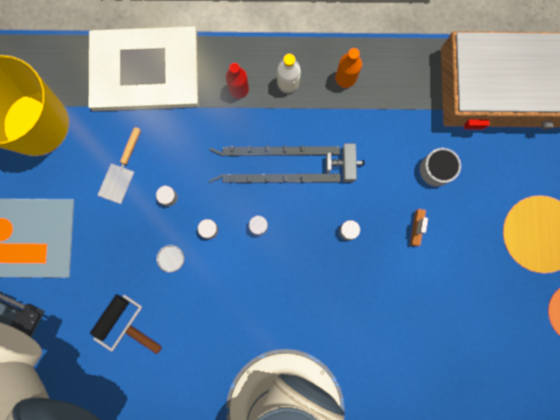

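View pics/scene0.png

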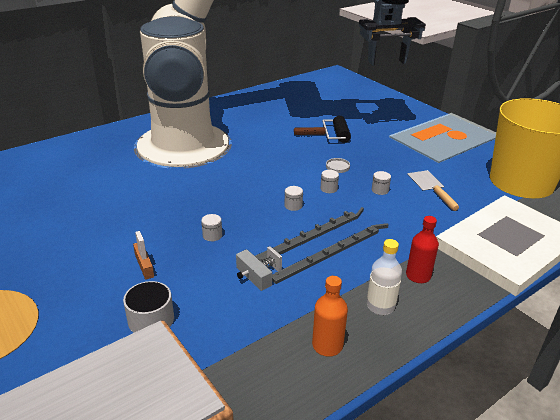

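The top view shows four small tins near (166,196), (207,229), (258,226) and (350,230). The lid is at (170,258), the bar at (418,228), the big tin at (440,167) and the knife at (120,165). The rack's housing is at (350,162) and its mouth at (220,165). The scene view shows the same layout. Next I'll take crops and write helpers.

```bash
cat > h.py <<'E'
from plant import bot
import cv2,numpy as np
from scipy.spatial.transform import Rotation as R
def shot(n):
    c=bot.calibration(n); return bot.read_camera(n),c
def ray(c,p):
    f=210/np.tan(np.radians(c['vfov'])/2); M=c['world_to_cam']; p=np.atleast_2d(p).astype(float)
    d=np.c_[(p[:,0]-c['cx'])/f,-(p[:,1]-c['cy'])/f,-np.ones(len(p))]@M[:3,:3]
    return -M[:3,:3].T@M[:3,3],d
def plane(c,p,z):
    o,d=ray(c,p); return o+d*((z-o[2])/d[:,2])[:,None]
def proj(c,P):
    f=210/np.tan(np.radians(c['vfov'])/2); M=c['world_to_cam']; q=np.atleast_2d(P)@M[:3,:3].T+M[:3,3]
    return np.c_[c['cx']+f*q[:,0]/-q[:,2],c['cy']+f*q[:,1]/q[:,2]]
def tri(ca,pa,cb,pb):
    oa,da=ray(ca,pa);ob,db=ray(cb,pb);da=da[0]/np.linalg.norm(da[0]);db=db[0]/np.linalg.norm(db[0])
    t=np.linalg.lstsq(np.c_[da,-db],ob-oa,rcond=None)[0];A=oa+t[0]*da;B=ob+t[1]*db
    return (A+B)/2,np.linalg.norm(A-B)
def blobs(img,lo,hi,amin,amax):
    m=cv2.inRange(cv2.cvtColor(img,cv2.COLOR_RGB2HSV),np.array(lo),np.array(hi))
    n,l,s,ce=cv2.connectedComponentsWithStats(m)
    return [(ce[i],s[i],l==i) for i in range(1,n) if amin<=s[i,4]<=amax]
E
python3 - <<'E'
from h import *
t=cv2.imread('pics/top0.png');s=cv2.imread('pics/scene0.png')
a=cv2.resize(t[130:260,140:460],None,fx=2.5,fy=2.5,interpolation=cv2.INTER_CUBIC)
cv2.imwrite('pics/a.png',a)
b=cv2.resize(s[140:340,110:400],None,fx=2.7,fy=2.7,interpolation=cv2.INTER_CUBIC)
cv2.imwrite('pics/b.png',b)
for n,i in(('top',t),('scene',s)):
    for c,st,_ in blobs(i[:,:,::-1].copy(),(0,0,170),(179,70,255),20,900): print(n,c.round(1),st, plane(bot.calibration(n),c,.046).round(3))
E
```

```text
top [535.7   4.2] [531   0  12  13  75] [[ 1.045 -0.657  0.046]]
top [551.   10.5] [545   3  12  15  84] [[ 1.028 -0.697  0.046]]
top [484.7  20.5] [483  17   4   8  26] [[ 0.998 -0.52   0.046]]
top [70.4 26.4] [67 24  7  5 25] [[0.97  0.569 0.046]]
top [483.9  29.4] [475  27  19   4  35] [[ 0.973 -0.516  0.046]]
top [290.6  71.4] [279  61  22  19 237] [[ 0.853 -0.009  0.046]]
top [350.7 160.5] [345 144  17  35 355] [[ 0.618 -0.163  0.046]]
top [443.3 164.8] [426 148  35  34 157] [[ 0.609 -0.398  0.046]]
top [329.1 161.2] [328 153   4  17  55] [[ 0.616 -0.108  0.046]]
top [115.5 183.2] [ 98 164  36  40 880] [[0.554 0.43  0.046]]
top [164.8 194.4] [156 185  19  19 265] [[0.527 0.305 0.046]]
top [257.9 224.4] [249 216  19  18 273] [[0.453 0.07  0.046]]
top [424.1 224.7] [421 217   7  16  80] [[ 0.456 -0.345  0.046]]
top [206.7 227.8] [198 219  18  19 275] [[0.444 0.198 0.046]]
top [350.4 229.1] [341 220  19  19 281] [[ 0.443 -0.16   0.046]]
top [170.1 258. ] [157 245  27  27 561] [[0.368 0.286 0.046]]
top [122.  325.3] [ 94 295  48  56 209] [[0.204 0.397 0.046]]
top [ 12.4 356.2] [  0 
[... 650 characters left out ...]
 171  17   9 120] [[0.531 0.305 0.046]]
scene [424.8 179.5] [408 170  36  20 381] [[0.611 0.381 0.046]]
scene [293.5 190.1] [285 186  18  10 136] [[0.456 0.071 0.046]]
scene [210.8 219.2] [201 214  20  12 180] [[ 0.445 -0.159  0.046]]
scene [139.  235.8] [135 231   9  11  52] [[ 0.409 -0.319  0.046]]
scene [274.2 251.6] [267 247  15  11  43] [[ 0.625 -0.11   0.046]]
scene [252.2 261.5] [237 250  34  27 286] [[ 0.625 -0.166  0.046]]
scene [553.6 281. ] [550 277   9   8  20] [[1.026 0.294 0.046]]
scene [159.1 301.5] [138 282  33  32  87] [[ 0.62  -0.374  0.046]]
scene [128.3 299.8] [123 284  15  29  60] [[ 0.582 -0.419  0.046]]
scene [494.5 412.4] [475 398  34  22 228] [[ 1.142 -0.063  0.046]]
```

View pics/a.png

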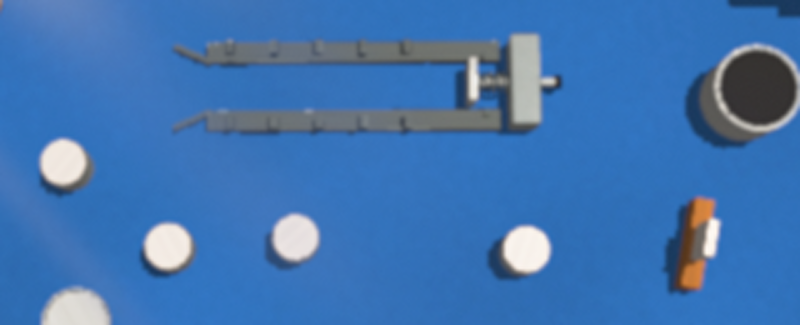

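View pics/b.png

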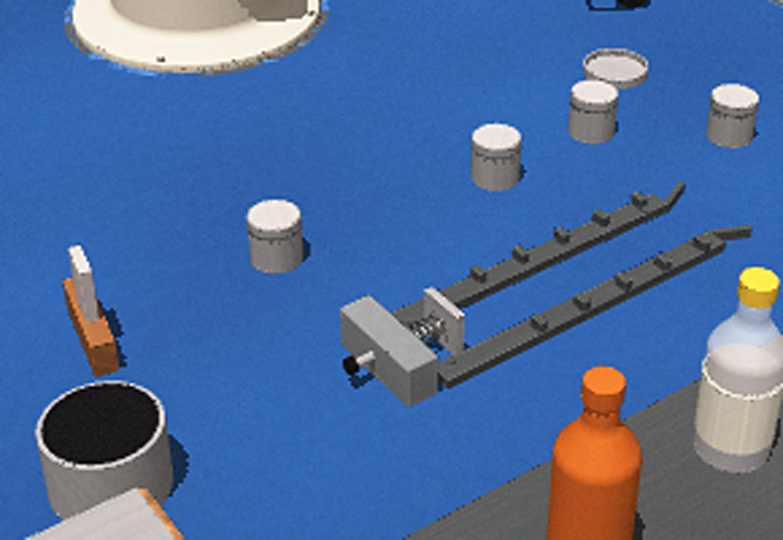

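The crops show each rail with five teeth, the follower plate at top px (329,161), and the orange foot with its light fin. Now the height checks, a coarse rack pose, and a move for a closer wrist look.

```bash
cat >> h.py <<'E'
def go(x,y,z,ang):
    """print yaw (deg) to bring tool y to world angle ang (mod 180), then travel in cm along the new tool axes"""
    s=bot.get_state();q=s['orientation'];r=R.from_quat([q[1],q[2],q[3],q[0]]);Y=r.as_matrix()[:,1]
    a=np.degrees(np.arctan2(Y[1],Y[0]));d=(a-ang+90)%180-90   # tool z down: +yaw lowers world angle
    n=r*R.from_euler('z',d,degrees=True);t=n.inv().apply(np.array([x,y,z])-s['position'])*100
    print('yaw %.1f travel cm'%d,t.round(2),'pos',s['position'].round(4),'toolYang %.1f'%a,'clock %.1f'%s['clock'])
E
python3 - <<'E'
from h import *
ct,cs=bot.calibration('top'),bot.calibration('scene')
for a,b in(((164.8,194.4),(381.8,175)),((257.9,224.4),(293.5,190.1)),((206.7,227.8),(329.8,173.5)),((350.4,229.1),(210.8,219.2)),((329.1,161.2),(274.2,251.6)),((424.1,224.7),(139,235.8))):
    print(*tri(ct,a,cs,b))
f=lambda p:np.array(p)/2.5+[140,130]
print(plane(ct,f([[207,42],[207,132],[500,40],[500,132],[500,62],[207,62],[207,112],[500,111]]),.010).round(4))
# bar: orange
t=cv2.imread('pics/top0.png')[:,:,::-1].copy()
for c,s,m in blobs(t,(3,120,90),(20,255,255),60,600): print(c,s,cv2.minAreaRect(np.argwhere(m)[:,::-1].astype(np.float32)))
go(.52,.1,.36,0)
E
```

```text
[0.52792003 0.30668488 0.04399737] 0.002582732702898225
[0.45397283 0.07159151 0.04465134] 0.0026021848495257054
[0.44438758 0.19908803 0.04440734] 0.002508261190424984
[ 0.44386768 -0.1596069   0.04511052] 0.001986486669705457
[ 0.61798923 -0.10698124  0.04013398] 0.003347321172240176
[ 0.45264457 -0.33484689  0.08011683] 0.001610167173643564
[[ 0.6596  0.1664  0.01  ]
 [ 0.5642  0.1642  0.01  ]
 [ 0.6647 -0.1398  0.01  ]
 [ 0.5669 -0.1392  0.01  ]
 [ 0.6411 -0.1397  0.01  ]
 [ 0.6382  0.1659  0.01  ]
 [ 0.5852  0.1647  0.01  ]
 [ 0.5891 -0.1393  0.01  ]]
[129.95238095 145.67619048] [122 129  17  35 210] ((129.89654541015625, 145.7586212158203), (5.942250728607178, 36.39628601074219), 21.801406860351562)
[534.90780142 243.73404255] [504 196  56  77 282] ((531.5, 234.0), (76.0, 55.0), 90.0)
[417.24870466 227.56994819] [411 210  14  35 193] ((417.72149658203125, 227.11546325683594), (8.255003929138184, 35.152889251708984), 9.090277671813965)
[  5.01666667 228.86666667] [  0 218  13  23 240] ((6.0, 229.0), (22.0, 12.0), 90.0)
[554.99719888 310.98319328] [549 289  11  46 357] ((554.0, 311.5), (45.0, 10.0), 90.0)
[143.10332103 339.23247232] [127 327  33  26 271] ((143.12924194335938, 339.2725830078125), (37.18226623535156, 7.340890884399414), 34.38034439086914)
yaw 66.2 travel cm [-47.18  26.82 -14.63] pos [0.2517 0.5717 0.2134] toolYang 66.2 clock 0.1
```

```bash
python3 -m pendant '{"travel":[[0,0,-2],[0,0,-2],[0,0,-2],[0,0,-2],[0,0,-2],[0,0,-2],[0,0,-2.6]],"yaw":[9.5,9.5,9.5,9.5,9.5,9.5,9.2]}' >/dev/null
python3 -m pendant '{"travel":[[-4.7,2.7,0],[-4.7,2.7,0],[-4.7,2.7,0],[-4.7,2.7,0],[-4.7,2.7,0],[-4.7,2.7,0],[-4.7,2.7,0],[-4.7,2.7,0],[-4.7,2.7,0],[-4.7,2.7,0]],"yaw":[0,0,0,0,0,0,0,0,0,0]}'
python3 -m pendant '{"travel":[[0,0,0],[0,0,0]],"yaw":[0,0]}'
python3 - <<'E'
from h import *
i,c=shot('wrist');cv2.imwrite('pics/w1.png',i[:,:,::-1]);np.save('w1.npy',c)
M=c['world_to_cam'];print(-M[:3,:3].T@M[:3,3],M[2,:3]);go(.52,.1,.36,0)
E
```

```text
clock: 2.22
position: [0.5227, 0.1004, 0.3597]
orientation: [-0.0, 0.707, 0.707, -0.0]
wrist_force: [0.6, -0.0, -0.9]
grip_width: 0.0913
grasp_force: 0.0
clock: 2.48
position: [0.5218, 0.1022, 0.3596]
orientation: [-0.0, 0.707, 0.707, -0.0]
wrist_force: [0.4, 0.8, 0.9]
grip_width: 0.091
grasp_force: 0.0
[0.52157924 0.18850638 0.53122073] [0.0017097  0.29915611 0.95420265]
yaw 0.1 travel cm [-0.27 -0.17 -0.02] pos [0.5217 0.1027 0.3598] toolYang 0.1 clock 2.5
```

View pics/w1.png

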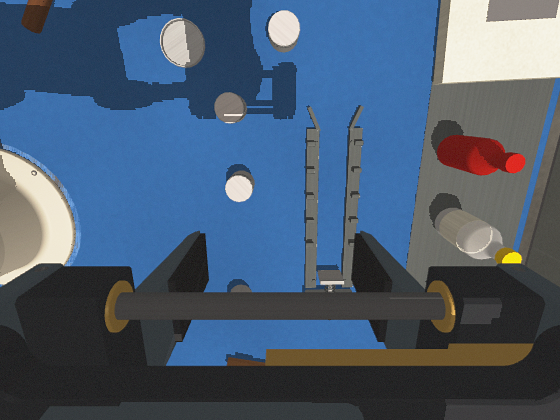

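The wrist view shows the rails at columns 312 and 352, mouth end at row ~128, four tins at (284,28), (230,107), (239,188) and (240,288), and the lid at (183,43). I'll fit the rails now.

Run:
```python
from h import *
i=cv2.imread('pics/w1.png')[:,:,::-1].copy();c=np.load('w1.npy',allow_pickle=True).item()
h=cv2.cvtColor(i,cv2.COLOR_RGB2HSV);m=(h[:,:,1]<90)
out={k:[] for k in 'abcd'}
for r in range(132,228):
    L=np.flatnonzero(m[r,298:335])+298;Q=np.flatnonzero(m[r,335:366])+335
    if len(L)and len(Q):
        for k,v in zip('abcd',(L[0],L[-1]+1,Q[0],Q[-1]+1)): out[k].append((v-.5,r))
for k,z in zip('abcd',(0,.01,0,.01)):
    P=plane(c,np.array(out[k]),z);g=np.ones(len(P),bool)
    for _ in range(4):
        p=np.polyfit(P[g,1],P[g,0],1);e=P[:,0]-np.polyval(p,P[:,1]);g=abs(e)<max(1.2*np.median(abs(e)),.001)
    print(k,'slope',p[0].round(4),'x at y=0',np.polyval(p,0).round(4),'y=.16',np.polyval(p,.16).round(4),g.sum())
for col in(309,313,350,355): 
    rr=np.flatnonzero(m[90:160,col])+90;print(col,rr[:3],plane(c,(col,rr[0]-.5),.01).round(4))
print(cv2.imwrite('pics/w1c.png',cv2.resize(i[95:300,270:390,::-1],None,fx=2.9,fy=2.9,interpolation=cv2.INTER_CUBIC)))
for ce,s,_ in blobs(i,(0,0,170),(179,70,255),300,1500): print(ce.round(1),s[4],plane(c,ce,.046).round(4))
```

```text
a slope -0.0246 x at y=0 0.5692 y=.16 0.5652 84
b slope -0.0131 x at y=0 0.5893 y=.16 0.5872 95
c slope -0.0135 x at y=0 0.6412 y=.16 0.639 92
d slope -0.0157 x at y=0 0.6622 y=.16 0.6597 75
309 [107 108 109] [[0.5692 0.201  0.01  ]]
313 [113 114 115] [[0.5761 0.1916 0.01  ]]
350 [124 125 126] [[0.6385 0.174  0.01  ]]
355 [113 114 115] [[0.6455 0.1915 0.01  ]]
True
[283.7  27.6] 888 [[0.5268 0.3066 0.046 ]]
[175.4  42.6] 934 [[0.3704 0.2878 0.046 ]]
[238.3 188.4] 562 [[0.4522 0.0715 0.046 ]]
[478.4 243.3] 595 [[ 0.8698 -0.0278  0.046 ]]
```

View pics/w1c.png

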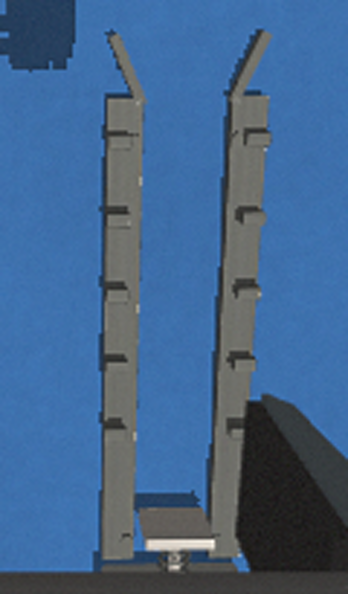

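The crop shows the rails, five tooth pairs, open lips and follower cleanly: lane centre x ≈ 0.6153 − 0.0135·y, rail end at y ≈ 0.167. Now tin A.

Run:
```python
from h import *
go(.527,.3065,.08,0.8)
```

```text
yaw -0.7 travel cm [20.36  0.83 27.98] pos [0.5217 0.1027 0.3598] toolYang 0.1 clock 2.5
```

```bash
python3 -m pendant '{"travel":[[4,0.2,4],[4,0.2,4],[4,0.2,4],[4,0.2,4],[4.3,0,4],[0,0,4],[0,0,4],[0,0,0],[0,0,0]],"yaw":[-0.7,0,0,0,0,0,0,0,0]}'
python3 - <<'E'
from h import *
go(.527,.3065,.024,0.8)
i,c=shot('top')
for ce,s,_ in blobs(i,(0,0,170),(179,70,255),200,600): print(ce.round(1),s[4],plane(c,ce,.046).round(4))
E
```

```text
clock: 3.65
position: [0.5284, 0.3061, 0.0815]
orientation: [0.0, 0.702, 0.712, 0.001]
wrist_force: [0.3, -0.7, 0.1]
grip_width: 0.0909
grasp_force: 0.0
yaw -0.0 travel cm [ 0.04 -0.14  5.75] pos [0.5284 0.3061 0.0815] toolYang 0.8 clock 3.6
[350.7 160.9] 337 [[ 0.617  -0.1627  0.046 ]]
[257.9 224.3] 265 [[0.4532 0.0706 0.046 ]]
[206.7 227.6] 269 [[0.4439 0.1978 0.046 ]]
[350.5 229.1] 278 [[ 0.4433 -0.1605  0.046 ]]
[315.  405.7] 496 [[ 0.0192 -0.0721  0.046 ]]
[ 45.4 402.2] 207 [[0.0231 0.5708 0.046 ]]
```

```bash
python3 -m pendant '{"travel":[[0,-0.1,3],[0,0,2.7],[0,0,0]],"yaw":[0,0,0]}' 
python3 -m pendant '{"travel":[[0,0,0],[0,0,0],[0,0,0],[0,0,0],[0,0,0]],"yaw":[0,0,0,0,0]}' 0 15
python3 -m pendant '{"travel":[[0,1.4,0],[0,1.4,0],[0,1.4,0],[0,1.4,0],[0,1.4,0],[0,1.3,0],[0,0,0],[0,0,0]],"yaw":[0,0,0,0,0,0,0,0]}'
python3 - <<'E'
from h import *
p=bot.get_state()['position']
y=.05;go(.6153-.0135*y,y,.024,0.8)
i,c=shot('top');cv2.imwrite('pics/t2.png',cv2.resize(i[130:260,140:460,::-1],None,fx=2.5,fy=2.5))
E
```

```text
clock: 4.08
position: [0.5268, 0.3051, 0.0231]
orientation: [-0.0, 0.703, 0.712, -0.0]
wrist_force: [-1.2, -0.2, 0.5]
grip_width: 0.0911
grasp_force: 0.0
clock: 4.7
position: [0.5271, 0.3052, 0.023]
orientation: [0.0, 0.703, 0.712, 0.0]
wrist_force: [0.4, 0.4, 3.8]
grip_width: 0.0458
grasp_force: 15.0
clock: 5.7
position: [0.6106, 0.3063, 0.023]
orientation: [0.0, 0.703, 0.712, 0.0]
wrist_force: [2.5, 0.5, 3.6]
grip_width: 0.0458
grasp_force: 15.0
yaw -0.1 travel cm [-25.63   0.04  -0.1 ] pos [0.6106 0.3063 0.023 ] toolYang 0.7 clock 5.7
```

View pics/t2.png

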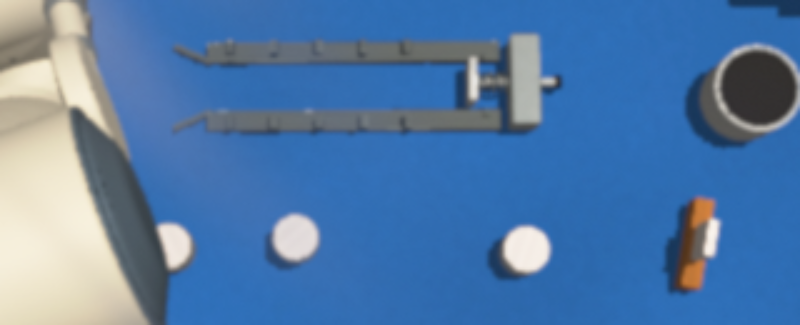

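The arm now hides the tin, and the rest of the table is undisturbed. Sliding it in.

```bash
python3 -m pendant '{"travel":[[-2.5,0,0],[-2.5,0,0],[-2.5,0,0],[-2.5,0,0],[-2.5,0,0],[-2.5,0,0],[-2.5,0,0],[-2.5,0,0],[-2.5,0,0],[-2.5,0,0]],"yaw":[0,0,0,0,0,0,0,0,0,0]}'
python3 - <<'E'
from h import *
y=-.079;go(.6153-.0135*y,y,.024,0.8)
E
```

```text
clock: 7.0
position: [0.6131, 0.0551, 0.0234]
orientation: [-0.0, 0.703, 0.711, 0.0]
wrist_force: [-0.5, 7.6, 10.8]
grip_width: 0.0457
grasp_force: 15.0
yaw -0.1 travel cm [-13.41   0.14  -0.07] pos [0.6131 0.0551 0.0234] toolYang 0.7 clock 7.0
```

```bash
python3 -m pendant '{"travel":[[-2.5,0,0],[-2.5,0,0],[-2.5,0.1,0],[-2,0,0],[-1.5,0,0],[-1,0,0],[0,0,0],[0,0,0]],"yaw":[0,0,0,0,0,0,0,0]}'
python3 - <<'E'
from h import *
y=-.079;go(.6153-.0135*y,y,.024,0.8);print(bot.get_state()['wrist_force'])
i,c=shot('top');i2,_=shot('scene');cv2.imwrite('pics/t3.png',np.vstack([cv2.resize(i[130:260,140:460,::-1],None,fx=1.8,fy=1.8),cv2.resize(i2[140:320,110:430,::-1],None,fx=1.8,fy=1.8)]))
E
```

```text
clock: 8.0
position: [0.6152, -0.0642, 0.0228]
orientation: [-0.0, 0.703, 0.711, -0.0]
wrist_force: [-1.0, -3.0, 3.2]
grip_width: 0.0459
grasp_force: 15.0
yaw -0.1 travel cm [-1.48  0.09 -0.11] pos [ 0.6152 -0.0642  0.0228] toolYang 0.7 clock 8.0
[-0.96799775 -3.04043352  3.24011428]
```

View pics/t3.png

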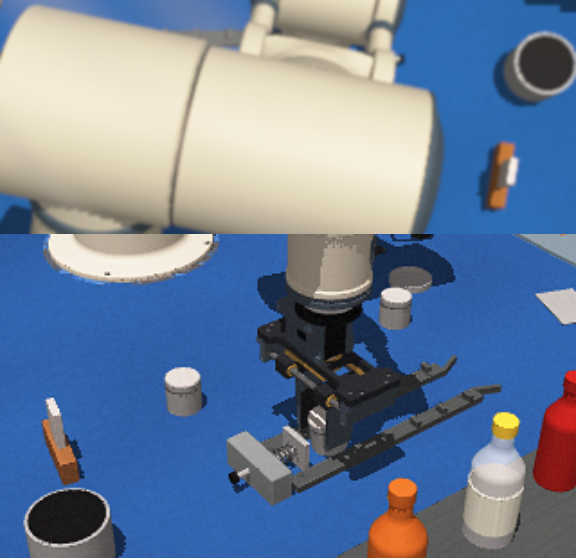

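The tin is in the lane upright, just short of the follower plate. I'll close the gap gently.

```bash
python3 -m pendant '{"travel":[[-0.5,0,0],[-0.4,0,0],[-0.3,0,0],[0,0,0],[0,0,0]],"yaw":[0,0,0,0,0]}' |grep -E 'pos|wrist'
python3 -m pendant '{"travel":[[-0.3,0,0],[0,0,0],[0,0,0]],"yaw":[0,0,0]}' |grep -E 'pos|wrist'
python3 -m pendant '{"travel":[[-0.2,0,0],[0,0,0],[0,0,0]],"yaw":[0,0,0]}' |grep -E 'pos|wrist'
```

```text
position: [0.6159, -0.0754, 0.0229]
wrist_force: [-0.4, 1.3, 5.4]
position: [0.616, -0.0787, 0.0229]
wrist_force: [-0.3, 0.2, 3.7]
position: [0.616, -0.0806, 0.0229]
wrist_force: [0.7, 1.6, 4.5]
```

```bash
python3 -m pendant '{"travel":[[-0.2,0,0],[0,0,0],[0,0,0]],"yaw":[0,0,0]}' |grep -E 'pos|wrist'
python3 -m pendant '{"travel":[[-0.2,0,0],[0,0,0],[0,0,0]],"yaw":[0,0,0]}' |grep -E 'pos|wrist'
```

```text
position: [0.6161, -0.0829, 0.0229]
wrist_force: [0.4, -1.0, 3.5]
position: [0.616, -0.0846, 0.0229]
wrist_force: [0.2, 3.0, 4.3]
```

Close enough, since later tins will push it home. Release, lift, and go for tin B.

```bash
python3 -m pendant '{"travel":[[0,0,0],[0,0,0],[0,0,0],[0,0,0]],"yaw":[0,0,0,0]}' 1 >/dev/null
python3 -m pendant '{"travel":[[0,0,-3],[0,0,-4],[0,0,-4],[2.8,-1.7,0],[2.8,-1.7,0],[2.8,-1.7,0],[2.8,-1.7,0],[2.8,-1.7,0],[2.8,-1.7,0],[2.8,-1.7,0]],"yaw":[0,0,0,0,0,0,0,0,0,0]}' >/dev/null
python3 -m pendant '{"travel":[[2.8,-1.7,0],[2.8,-1.7,0],[2.8,-1.7,0],[0,0,0],[0,0,0]],"yaw":[0,0,0,0,0]}' >/dev/null
python3 - <<'E'
from h import *
i,c=shot('wrist');cv2.imwrite('pics/w4.png',i[:,:,::-1])
for ce,s,_ in blobs(i,(0,0,150),(179,70,255),200,4000): print('w',ce.round(1),s[4],plane(c,ce,.046).round(4))
i,c=shot('top')
for ce,s,_ in blobs(i,(0,0,170),(179,70,255),200,600): print('t',ce.round(1),s[4],plane(c,ce,.046).round(4))
go(.444,.199,.08,0.8)
E
```

```text
w [280.3 207.6] 1856 [[0.4427 0.199  0.046 ]]
w [288.1 330.4] 922 [[0.4524 0.0661 0.046 ]]
t [350.7 160.9] 335 [[ 0.6171 -0.1627  0.046 ]]
t [315.7 160.9] 254 [[ 0.6163 -0.0737  0.046 ]]
t [257.8 224.2] 268 [[0.4537 0.0706 0.046 ]]
t [217.  225.7] 239 [[0.4488 0.1723 0.046 ]]
t [350.5 229.1] 278 [[ 0.4433 -0.1605  0.046 ]]
t [142.3 247.2] 251 [[0.3937 0.3561 0.046 ]]
t [318.8 407.5] 439 [[ 0.0152 -0.081   0.046 ]]
yaw -0.1 travel cm [0.64 0.11 5.3 ] pos [0.443  0.1925 0.133 ] toolYang 0.7 clock 12.7
```

View pics/w4.png

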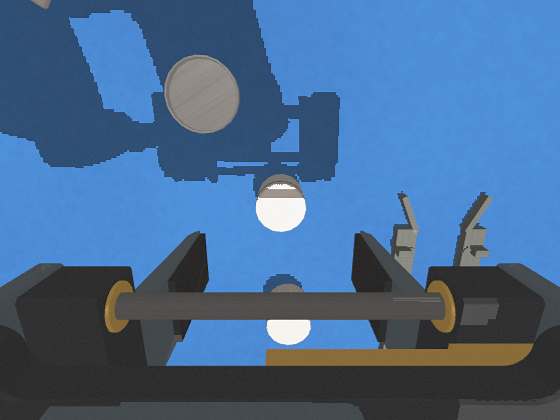

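The wrist view shows tin B, half in shadow, centred near (281,204); the lid at (201,94); and tin C at (288,330). All are where I measured them.

```bash
python3 -m pendant '{"travel":[[0.6,0.1,3],[0,0,3],[0,0,2.5],[0,0,2.3],[0,0,0]],"yaw":[0,0,0,0,0]}' |grep pos
python3 -m pendant '{"travel":[[0,0,0],[0,0,0],[0,0,0],[0,0,0],[0,0,0]],"yaw":[0,0,0,0,0]}' 0 15 | grep -E 'pos|grip|grasp'
python3 -m pendant '{"travel":[[1,1.7,0],[1,1.7,0],[1,1.7,0],[1,1.7,0],[1,1.7,0],[1,1.7,0],[1,1.7,0],[1,1.7,0],[1,1.7,0],[1,1.3,0]],"yaw":[0,0,0,0,0,0,0,0,0,0]}' >/dev/null
python3 -m pendant '{"travel":[[0,0,0],[0,0,0]],"yaw":[0,0]}' |grep -E 'wrist|grip'
python3 - <<'E'
from h import *
y=.05;go(.6153-.0135*y,y,.024,0.8)
i,c=shot('top')
for ce,s,_ in blobs(i,(0,0,170),(179,70,255),150,600): print('t',ce.round(1),s[4],plane(c,ce,.046).round(4))
E
```

```text
position: [0.4429, 0.1983, 0.0238]
position: [0.4435, 0.1992, 0.0251]
grip_width: 0.0458
grasp_force: 15.0
wrist_force: [1.6, 0.9, 3.0]
grip_width: 0.0458
yaw -0.1 travel cm [-25.11   0.33   0.09] pos [0.6078 0.3011 0.025 ] toolYang 0.7 clock 15.4
t [479.    4.1] 203 [[ 1.0441 -0.5063  0.046 ]]
t [293.5  71.8] 165 [[ 0.8517 -0.0164  0.046 ]]
t [350.7 160.9] 338 [[ 0.617  -0.1627  0.046 ]]
t [315.7 160.8] 255 [[ 0.6163 -0.0737  0.046 ]]
t [ 60.5 203.7] 190 [[0.5007 0.565  0.046 ]]
t [257.9 224.3] 265 [[0.4533 0.0704 0.046 ]]
t [350.5 229.1] 278 [[ 0.4433 -0.1605  0.046 ]]
t [ 51.  331.7] 419 [[0.1874 0.5683 0.046 ]]
t [316.5 406.3] 490 [[ 0.0179 -0.0756  0.046 ]]
```

Run:
```python
from h import *
i,c=shot('top');o=cv2.imread('pics/top0.png')[:,:,::-1]
print(i[161,300:346].mean(1).astype(int));print(o[161,300:346].mean(1).astype(int))
print(plane(c,[[306,161],[325,161]],.046),plane(c,[[328,161],[332,161]],.042))
```

```text
[114 114 111 105  94  82 117 185 228 234 234 234 233 232 232 233 235 235
 234 233 231 232 233 233 215 143  92 142 208 228 223 166 113 106 124 129
 111 102 103 117 122 111 102  93 112 153]
[117 118 117 117 117 118 118 118 119 117 117 117 116 117 118 119 118 118
 119 119 118 107  82  62  61  67  89 150 216 233 228 173 117 110 129 135
 116 106 108 121 128 116 107  96 117 159]
[[ 0.61568658 -0.04920219  0.046     ]
 [ 0.61613726 -0.09741186  0.046     ]] [[ 0.61710844 -0.10538736  0.042     ]
 [ 0.61720364 -0.11557043  0.042     ]]
```

Tin 1 sits about 5 mm off the follower because the spring nudged it back on release. So the follower face is at y ≈ −0.103, and tin 2 goes to y ≈ −0.033.

```bash
python3 -m pendant '{"travel":[[-1,0.35,0],[-2.5,0,0],[-2.5,0,0],[-2.5,0,0],[-2.5,0,0],[-2.5,0,0],[-2.5,0,0],[-2.5,0,0],[-2.5,0,0],[-2.5,0,0]],"yaw":[0,0,0,0,0,0,0,0,0,0]}' | grep -E 'pos|wrist'
python3 -m pendant '{"travel":[[-2.5,0,0],[-2,0,0],[-2,0,0],[-1.5,0,0],[-1,0,0],[-0.4,0,0],[0,0,0],[0,0,0],[0,0,0]],"yaw":[0,0,0,0,0,0,0,0,0]}' | grep -E 'pos|wrist'
python3 - <<'E'
from h import *
y=-.033;go(.6153-.0135*y,y,.024,0.8)
E
```

```text
position: [0.6141, 0.0642, 0.0249]
wrist_force: [0.4, 1.5, 3.1]
position: [0.6159, -0.0277, 0.025]
wrist_force: [0.2, -3.5, 4.6]
yaw -0.0 travel cm [-0.53 -0.03  0.1 ] pos [ 0.6159 -0.0277  0.025 ] toolYang 0.8 clock 17.9
```

Push 5 mm, release, lift, and go to tin C at (0.4535, 0.0715).

```bash
python3 -m pendant '{"travel":[[-0.3,0,0],[-0.2,0,0],[0,0,0],[0,0,0]],"yaw":[0,0,0,0]}' | grep -E 'pos|wrist'
python3 -m pendant '{"travel":[[0,0,0],[0,0,0],[0,0,0],[0,0,0]],"yaw":[0,0,0,0]}' 1 >/dev/null
python3 -m pendant '{"travel":[[0,0,-3],[0,0,-4],[1.7,-2.7,0],[1.7,-2.7,0],[1.7,-2.7,0],[1.7,-2.7,0],[1.7,-2.7,0],[1.7,-2.7,0],[0,0,0],[0,0,0]],"yaw":[0,0,0,0,0,0,0,0,0,0]}' >/dev/null
python3 - <<'E'
from h import *
i,c=shot('wrist')
for ce,s,_ in blobs(i,(0,0,150),(179,70,255),200,4000): print('w',ce.round(1),s[4],plane(c,ce,.046).round(4))
i,c=shot('top')
for ce,s,_ in blobs(i,(0,0,170),(179,70,255),150,600): print('t',ce.round(1),s[4],plane(c,ce,.046).round(4))
go(.4535,.0715,.024,0.8)
E
```

```text
position: [0.6159, -0.0322, 0.0249]
wrist_force: [0.7, 2.6, 4.7]
w [279.4 223.7] 2388 [[0.4526 0.0718 0.046 ]]
t [294.   71.6] 150 [[ 0.8523 -0.0174  0.046 ]]
t [350.6 160.9] 326 [[ 0.617  -0.1624  0.046 ]]
t [310.8 160.9] 553 [[ 0.616  -0.0614  0.046 ]]
t [286.2 192.6] 514 [[5.341e-01 3.000e-04 4.600e-02]]
t [350.5 229.1] 277 [[ 0.4434 -0.1605  0.046 ]]
t [169.  258.3] 478 [[0.3671 0.2888 0.046 ]]
t [327.  387.4] 467 [[ 0.0616 -0.1008  0.046 ]]
t [205.2 410.4] 217 [[0.0067 0.1897 0.046 ]]
t [324.9 411.9] 297 [[ 0.0052 -0.0957  0.046 ]]
t [237.4 412.6] 506 [[0.0021 0.1131 0.046 ]]
yaw -0.1 travel cm [ 0.46 -0.    7.1 ] pos [0.4535 0.0669 0.095 ] toolYang 0.7 clock 20.3
```

```bash
python3 -m pendant '{"travel":[[0.5,0,2.5],[0,0,2.5],[0,0,2],[0,0,0],[0,0,0]],"yaw":[0,0,0,0,0]}' |grep pos
python3 -m pendant '{"travel":[[0,0,0],[0,0,0],[0,0,0],[0,0,0],[0,0,0]],"yaw":[0,0,0,0,0]}' 0 15 | grep -E 'pos|grip|grasp'
python3 -m pendant '{"travel":[[2.1,0.8,0],[2.1,0.8,0],[2.1,0.8,0],[2.1,0.8,0],[2.1,0.8,0],[2.1,0.8,0],[2.1,0.8,0],[2.1,0.8,0]],"yaw":[0,0,0,0,0,0,0,0]}' >/dev/null
python3 -m pendant '{"travel":[[1,1.5,0],[1,1.5,0],[1,1.5,0],[1,1.5,0],[1,1.5,0],[1,1.5,0],[0,0,0],[0,0,0]],"yaw":[0,0,0,0,0,0,0,0]}' |grep -E 'wrist|grip'
python3 - <<'E'
from h import *
y=.013;go(.6153-.0135*y,y,.024,0.8)
i,c=shot('top')
for ce,s,_ in blobs(i,(0,0,170),(179,70,255),150,600): print('t',ce.round(1),s[:4],s[4],plane(c,ce,.046).round(4))
E
```

```text
position: [0.4531, 0.0721, 0.0254]
position: [0.4525, 0.0723, 0.025]
grip_width: 0.0454
grasp_force: 15.0
wrist_force: [1.2, 1.9, 1.9]
grip_width: 0.0455
yaw -0.1 travel cm [-28.95   0.77   0.08] pos [0.6034 0.3024 0.0249] toolYang 0.7 clock 23.5
t [478.8   4.1] [462   0  32  11] 206 [[ 1.0439 -0.5058  0.046 ]]
t [293.6  71.8] [285  61  16  18] 164 [[ 0.8517 -0.0165  0.046 ]]
t [350.7 160.9] [346 144  16  34] 338 [[ 0.617  -0.1627  0.046 ]]
t [310.8 160.9] [291 153  41  17] 558 [[ 0.6161 -0.0614  0.046 ]]
t [ 60.6 203.7] [ 34 199  39  14] 191 [[0.5007 0.5647 0.046 ]]
t [350.5 229.1] [342 220  18  19] 278 [[ 0.4433 -0.1605  0.046 ]]
t [ 50.1 333.9] [ 27 321  49  23] 418 [[0.1821 0.57   0.046 ]]
t [316.4 406.2] [298 392  35  28] 490 [[ 0.018  -0.0752  0.046 ]]
```

```bash
python3 -m pendant '{"travel":[[-0.5,0.75,0],[-2.5,0,0],[-2.5,0,0],[-2.5,0,0],[-2.5,0,0],[-2.5,0,0],[-2.5,0,0],[-2.5,0,0],[-2.5,0,0],[-2.5,0,0]],"yaw":[0,0,0,0,0,0,0,0,0,0]}' | grep -E 'pos|wrist'
python3 -m pendant '{"travel":[[-2,0,0],[-1.5,0,0],[-1,0,0],[-0.8,0,0],[0,0,0],[0,0,0],[0,0,0]],"yaw":[0,0,0,0,0,0,0]}' | grep -E 'pos|wrist'
python3 - <<'E'
from h import *
y=.013;go(.6153-.0135*y,y,.024,0.8)
E
```

```text
position: [0.6135, 0.0701, 0.0249]
wrist_force: [-0.5, 1.3, -0.1]
position: [0.6147, 0.0198, 0.0249]
wrist_force: [-0.5, 0.1, -0.9]
yaw -0.0 travel cm [-0.68  0.04  0.09] pos [0.6147 0.0198 0.0249] toolYang 0.8 clock 25.7
```

```bash
python3 -m pendant '{"travel":[[-0.4,0,0],[-0.2,0,0],[0,0,0],[0,0,0]],"yaw":[0,0,0,0]}' | grep -E 'pos|wrist'
python3 -m pendant '{"travel":[[0,0,0],[0,0,0],[0,0,0],[0,0,0]],"yaw":[0,0,0,0]}' 1 >/dev/null
python3 -m pendant '{"travel":[[0,0,-3],[0,0,-4],[-2.2,-2.1,0],[-2.2,-2.1,0],[-2.2,-2.1,0],[-2.2,-2.1,0],[-2.2,-2.1,0],[-2.2,-2.1,0],[-2.2,-2.1,0],[-2.2,-2.1,0]],"yaw":[0,0,0,0,0,0,0,0,0,0]}' >/dev/null
python3 -m pendant '{"travel":[[0,0,0],[0,0,0]],"yaw":[0,0]}' >/dev/null
python3 - <<'E'
from h import *
i,c=shot('wrist')
for ce,s,_ in blobs(i,(0,0,150),(179,70,255),200,4000): print('w',ce.round(1),s[4],plane(c,ce,.046).round(4))
i,c=shot('top')
for ce,s,_ in blobs(i,(0,0,170),(179,70,255),150,1000): print('t',ce.round(1),s[:4],s[4],plane(c,ce,.046).round(4))
go(.4435,-.1600,.024,0.8)
E
```

```text
position: [0.6148, 0.0133, 0.0249]
wrist_force: [0.1, 0.5, -0.8]
w [436.6 144.2] 1281 [[ 0.5614 -0.0977  0.046 ]]
w [271.4 222.1] 2415 [[ 0.4423 -0.1589  0.046 ]]
w [489.  223.9] 3985 [[ 0.6127 -0.1585  0.046 ]]
t [350.2 155.9] [346 145  10  25] 177 [[ 0.6299 -0.1615  0.046 ]]
t [301.9 160.9] [273 153  58  17] 794 [[ 0.6158 -0.0387  0.046 ]]
t [115.4 183. ] [ 98 164  36  39] 850 [[0.5547 0.4305 0.046 ]]
t [422.5 214. ] [408 192  27  44] 514 [[ 0.4828 -0.3415  0.046 ]]
yaw -0.0 travel cm [ 0.45 -0.61  7.1 ] pos [ 0.4496 -0.1644  0.095 ] toolYang 0.8 clock 28.3
```

```bash
python3 -m pendant '{"travel":[[0.5,-0.6,2.5],[0,0,2.5],[0,0,2],[0,0,0],[0,0,0]],"yaw":[0,0,0,0,0]}' |grep pos
python3 -m pendant '{"travel":[[0,0,0],[0,0,0],[0,0,0],[0,0,0],[0,0,0]],"yaw":[0,0,0,0,0]}' 0 15 | grep -E 'pos|grip|grasp'
python3 -m pendant '{"travel":[[2.5,0.2,0],[2.5,0.2,0],[2.5,0.2,0],[2.5,0.2,0],[2.5,0.2,0],[2.5,0.2,0],[2.5,0.2,0],[2.5,0.2,0],[2.5,0.2,0],[2.5,0.2,0]],"yaw":[0,0,0,0,0,0,0,0,0,0]}' | grep -E 'pos|grip|wrist'
python3 -m pendant '{"travel":[[2,0.7,0],[2,0.7,0],[2,0.7,0],[2,0.7,0],[2,0.7,0],[2,0.7,0],[2,0.7,0],[2,0.7,0]],"yaw":[0,0,0,0,0,0,0,0]}' >/dev/null
python3 -m pendant '{"travel":[[0.8,1.5,0],[0.8,1.5,0],[0.8,1.5,0],[0.8,1.5,0],[0.8,1.5,0],[0.8,1.5,0],[0,0,0],[0,0,0]],"yaw":[0,0,0,0,0,0,0,0]}' |grep -E 'wrist|grip'
python3 - <<'E'
from h import *
y=.059;go(.6153-.0135*y,y,.024,0.8)
i,c=shot('top')
for ce,s,_ in blobs(i,(0,0,170),(179,70,255),150,1000): print('t',ce.round(1),s[:4],s[4],plane(c,ce,.046).round(4))
E
```

```text
position: [0.4435, -0.1598, 0.0254]
position: [0.443, -0.1599, 0.025]
grip_width: 0.0456
grasp_force: 15.0
position: [0.4598, 0.0911, 0.0249]
wrist_force: [0.3, -2.1, 1.2]
grip_width: 0.0459
wrist_force: [1.0, 1.2, 2.6]
grip_width: 0.0457
yaw -0.1 travel cm [-24.19   0.79   0.09] pos [0.6032 0.3008 0.025 ] toolYang 0.7 clock 32.8
t [478.7   4. ] [462   0  32  11] 203 [[ 1.0442 -0.5055  0.046 ]]
t [293.6  71.8] [285  61  16  18] 164 [[ 0.8517 -0.0165  0.046 ]]
t [350.7 160.9] [346 144  16  34] 337 [[ 0.617  -0.1627  0.046 ]]
t [301.9 160.9] [273 153  59  17] 806 [[ 0.6157 -0.0389  0.046 ]]
t [ 60.9 203.7] [ 34 199  39  14] 187 [[0.5009 0.564  0.046 ]]
t [ 50.6 333.8] [ 27 321  50  23] 419 [[0.1824 0.5689 0.046 ]]
t [316.5 406.3] [298 392  35  28] 489 [[ 0.0179 -0.0755  0.046 ]]
```

```bash
python3 -m pendant '{"travel":[[-0.5,0.75,0],[-2.5,0,0],[-2.5,0,0],[-2.5,0,0],[-2.5,0,0],[-2.5,0,0],[-2.5,0,0],[-2.5,0,0],[-2.5,0,0],[-2.5,0,0]],"yaw":[0,0,0,0,0,0,0,0,0,0]}' | grep -E 'pos|wrist'
python3 -m pendant '{"travel":[[-0.7,0,0],[-0.2,0,0],[0,0,0],[0,0,0],[0,0,0]],"yaw":[0,0,0,0,0]}' | grep -E 'pos|wrist'
python3 -m pendant '{"travel":[[0,0,0],[0,0,0],[0,0,0],[0,0,0]],"yaw":[0,0,0,0]}' 1 >/dev/null
python3 -m pendant '{"travel":[[0,0,-3],[0,0,-4],[0,0,-4],[-4,-1.7,-2],[-4,-1.7,-2],[-4,-1.7,-2],[-4,-1.7,0],[-4,-1.7,0],[-4,-1.7,0],[-4,-1.7,0]],"yaw":[0,0,0,0,0,0,0,0,0,0]}' | grep pos
python3 - <<'E'
from h import *
i,c=shot('top')
for ce,s,_ in blobs(i,(0,0,170),(179,70,255),150,1300): print('t',ce.round(1),s[:4],s[4],plane(c,ce,.046).round(4))
E
```

```text
position: [0.6132, 0.0685, 0.0252]
wrist_force: [0.7, 4.3, 6.9]
position: [0.6133, 0.0607, 0.0248]
wrist_force: [-0.6, -0.9, 2.0]
position: [0.4976, -0.2214, 0.195]
t [350.4 161.4] [346 145  10  33] 268 [[ 0.6157 -0.1619  0.046 ]]
t [301.9 160.9] [273 153  58  17] 794 [[ 0.6158 -0.0387  0.046 ]]
t [260.2 161.6] [251 154  19  17] 242 [[0.6131 0.0669 0.046 ]]
t [473.8 180.6] [455 154  36  54] 714 [[ 0.5689 -0.4737  0.046 ]]
t [115.4 183. ] [ 98 164  36  39] 851 [[0.5546 0.4306 0.046 ]]
t [378.1 181.7] [368 171  20  24] 289 [[ 0.564  -0.2314  0.046 ]]
t [449.1 222.7] [439 211  20  25] 298 [[ 0.4614 -0.4075  0.046 ]]
t [165.5 255.6] [157 245  20  24] 247 [[0.3737 0.2978 0.046 ]]
t [242.2 408.1] [221 391  45  29] 779 [[0.0126 0.1016 0.046 ]]
```

All four tins are in file, the last a few mm loose. Now turn over the bar and look with the wrist camera.

```bash
python3 -m pendant '{"travel":[[-1,-0.4,-1],[-1,-0.4,-1],[-1.2,-0.4,-1],[-1.2,-0.4,-1],[-1.2,-0.4,0],[-1.2,-0.4,0],[-1.2,-0.4,0],[-1.2,-0.4,0],[0,0,0],[0,0,0]],"yaw":[0,0,0,0,0,0,0,0,0,0]}' >/dev/null
python3 -m pendant '{"travel":[[0,0,0],[0,0,0],[0,0,0],[0,0,0],[0,0,0],[0,0,0],[0,0,0],[0,0,0],[0,0,0],[0,0,0]],"yaw":[-10,-10,-10,-10,-10,-10,-10,-10,0,0]}' >/dev/null
python3 - <<'E'
from h import *
i,c=shot('wrist');cv2.imwrite('pics/w5.png',i[:,:,::-1]);np.save('w5.npy',c)
for ce,s,m in blobs(i,(3,120,90),(20,255,255),300,8000): print(ce,s,cv2.minAreaRect(np.argwhere(m)[:,::-1].astype(np.float32)))
go(.4526,-.335,.1,81)
E
```

```text
[261.03163686 167.80192572] [252 138  17  73 727] ((260.0, 174.0), (72.0, 16.0), 90.0)
[115.20899855 306.38171263] [105 281  28  52 689] ((117.3868179321289, 306.07061767578125), (24.833850860595703, 52.297977447509766), 7.853313446044922)
[443.87772926 306.3231441 ] [427 281  29  51 687] ((441.6015319824219, 305.98602294921875), (51.85390090942383, 24.833850860595703), 82.14668273925781)
[404.06914104 356.04199364] [ 265  344  268   22 4715] ((398.49993896484375, 354.4999694824219), (266.99993896484375, 20.999996185302734), 0.0)
[228.38211382 355.86666667] [197 346  53  20 615] ((223.0, 355.5), (19.0, 52.0), 90.0)
yaw -0.5 travel cm [ 1.12 -2.47 13.49] pos [ 0.4675 -0.3124  0.2349] toolYang 80.5 clock 39.1
```

View pics/w5.png

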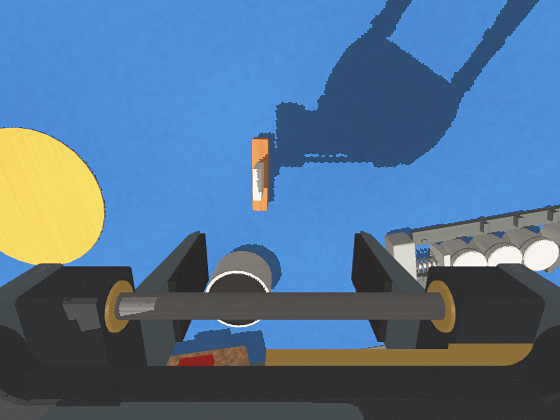

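The wrist view shows the bar upright at about (260,174), its fin at (258,182), the big tin behind it at (238,290), and four tins in the lane at the right edge. Now I'll fit its edges and fin.

Run:
```python
from h import *
i=cv2.imread('pics/w5.png')[:,:,::-1].copy();c=np.load('w5.npy',allow_pickle=True).item();ct=bot.calibration('top')
h=cv2.cvtColor(i,cv2.COLOR_RGB2HSV)
notblue=~((h[:,:,0]>95)&(h[:,:,0]<125)&(h[:,:,1]>110))
for r in range(136,214,6): print(r,''.join('#' if v else '.' for v in notblue[r,244:280]), h[r,250:272,1])
E=[]
for r in range(142,208):
    L=np.flatnonzero(notblue[r,244:280])+244;E.append((L[0]-.5,r))
P=plane(c,np.array(E),.032);p=np.polyfit(P[:,0],P[:,1],1);e=P[:,1]-np.polyval(p,P[:,0]);g=abs(e)<.0012;p=np.polyfit(P[g,0],P[g,1],1)
print('left edge angle',np.degrees(np.arctan(p[0])),g.sum(),p)
w=(h[:,:,1]<70)&(h[:,:,2]>180);w[:,:244]=0;w[:,280:]=0;w[:136]=0;w[214:]=0
q=np.argwhere(w)[:,::-1];print('fin',q.mean(0),q.min(0),q.max(0),plane(c,q.mean(0),.082),tri(c,q.mean(0),ct,(424.1,224.7)))
print(plane(c,[[252.5,137.5],[268,137.5],[252.5,211],[268,211]],.032).round(4))
```

```text
136 .................................... [160 162 166 163 168 169 172 171 168 159 164 159 162 163 167 161 165 159
 155 149 151 150]
142 ........#################........... [166 183 138 158 152 152 152 153 154 155 155 154 155 155 155 156 150 160
 163 139 154 151]
148 ........#################........... [165 180 138 157 150 151 152 152 155 151 155 157 155 155 153 153 152 161
 167 140 157 145]
154 ........#################........... [165 181 137 155 150 149 153 154 152 153 156 157 155 153 154 155 149 154
 158 138 155 153]
160 ........#################........... [168 183 138 158 151 149 153 152 155 155 149 143 145 143 147 145 144 149
 103 136 159 146]
166 ........#################........... [165 183 137 162  63  24  30  30  34  31  31  28  31  22 132 157 149 150
  91 135 155 147]
172 ........#################........... [166 180 102   2   0   1   1  36  29  33  31  30  29  22 126 154 155 150
 102 140 160 156]
178 ........#################........... [161 173  26   4   2   2   2   1  35  36  35  35  31  52 137 150 147 150
  96 142 150 155]
184 ........#################........... [16
[... 264 characters left out ...]
6 177  55   3   2   1   1   1   1   2   1  26 135 151 151 155 156 161
  23 153 157 149]
202 ........#################........... [165 176  74 156 154 157 153 153 154 155 152 157 153 151 154 155 158 167
  64 164 163 163]
208 ........################............ [166 175  78 154 157 151 152 152 150 154 156 157 154 153 150 153 162 103
 161 164 165 167]
left edge angle -11.15443219655632 66 [-0.19717897 -0.25605675]
fin [255.66985646 186.52631579] [252 169] [261 200] [[ 0.45345648 -0.33613113  0.082     ]] (array([ 0.45277335, -0.33562913,  0.08196563]), np.float64(0.0016630006750114848))
[[ 0.4036 -0.3344  0.032 ]
 [ 0.4067 -0.3158  0.032 ]
 [ 0.4958 -0.3525  0.032 ]
 [ 0.4992 -0.3325  0.032 ]]
```

Run:
```python
from h import *
c=np.load('w5.npy',allow_pickle=True).item()
print(plane(c,[[256.8,183],[256.8,181.5]],.082), plane(c,[[268.2,140],[267.7,210]],0.0))
P=plane(c,[[256.8,183]],.082)[0]
go(.4515,-.3350,.050,79.7)
```

```text
[[ 0.44974902 -0.33414601  0.082     ]
 [ 0.4480922  -0.33382835  0.082     ]] [[ 0.41192552 -0.31770093  0.        ]
 [ 0.50755342 -0.3356387   0.        ]]
yaw 0.8 travel cm [ 1.17 -2.51 18.49] pos [ 0.4675 -0.3124  0.2349] toolYang 80.5 clock 39.1
```

```bash
python3 -m pendant '{"travel":[[1.2,-2.5,0],[0,0,4],[0,0,4],[0,0,4],[0,0,3.5],[0,0,3],[0,0,0],[0,0,0]],"yaw":[0.9,0,0,0,0,0,0,0]}' |grep pos
python3 -m pendant '{"travel":[[0,0,0],[0,0,0],[0,0,0],[0,0,0],[0,0,0],[0,0,0],[0,0,0]],"yaw":[0,0,0,0,0,0,0]}' 0 40
python3 -m pendant '{"travel":[[0,0,-2],[0,0,-2],[0,0,-2],[0,0,-2],[0,0,0],[0,0,0]],"yaw":[0,0,0,0,0,0]}'|grep -E 'grip|pos'
python3 - <<'E'
from h import *
go(.6141,.15,.14,90.8)
E
```

```text
position: [0.452, -0.3357, 0.0509]
clock: 40.95
position: [0.4516, -0.3354, 0.0499]
orientation: [-0.0, 0.089, 0.996, -0.0]
wrist_force: [0.4, -0.2, -0.2]
grip_width: 0.0241
grasp_force: 0.0
position: [0.4513, -0.3351, 0.1292]
grip_width: 0.0097
yaw -11.0 travel cm [-16.96  48.28  -1.07] pos [ 0.4513 -0.3351  0.1292] toolYang 79.8 clock 41.7
```

The fingers closed late, during the lift. I need to see where they hold the fin.

Run:
```python
from h import *
s=bot.get_state();print(s['grasp_force'],s['grip_width'],s['wrist_force'])
i,c=shot('scene');cv2.imwrite('pics/s6.png',cv2.resize(i[100:330,50:330,::-1],None,fx=2.5,fy=2.5,interpolation=cv2.INTER_CUBIC))
for ce,st,m in blobs(i,(3,120,60),(20,255,255),60,3000): print(ce,st)
```

```text
39.99864041805267 0.009673550277778237 [ 0.71362054 -0.29310405 -1.59273458]
[438.18340611 132.5       ] [411 124  56  17 458]
[308.84210526 130.35087719] [294 127  31   7 171]
[133.55284553 176.68292683] [116 171  39  12 123]
[445.54032258 199.20967742] [434 186  25  25 124]
[140.91961415 245.0192926 ] [130 224  21  37 311]
[329.66460219 319.75797999] [ 312  276   36   81 2099]
[ 15.32425354 319.75432163] [   0  290   38   69 1909]
[206.64107884 384.2406639 ] [161 321  72  99 482]
```

View pics/s6.png

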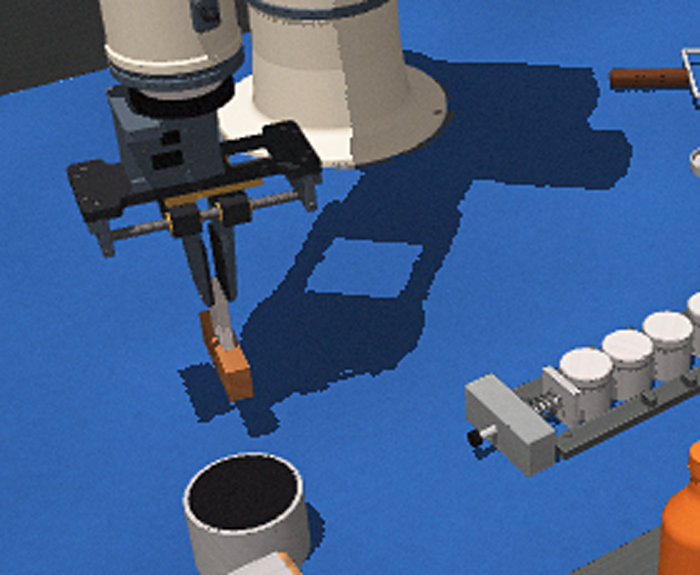

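The bar is held upright, gripped a bit high on the fin. I'll measure the actual lift from the foot's shift in the scene view.

Run:
```python
from h import *
a=cv2.imread('pics/scene0.png')[:,:,::-1].copy();b,c=shot('scene')
r=[]
for i in(a,b):
    for ce,st,m in blobs(i,(3,120,60),(20,255,255),150,900):
        if 110<ce[0]<165 and 200<ce[1]<290:
            q=np.argwhere(m)[:,::-1];low=q[q[:,1]>=q[:,1].max()-1].mean(0);print(ce,st,low);r.append(low)
for z in(0,.05,.06,.07,.08):print(z,proj(c,[[.498,-.333,z],[.451,-.335,z]]))
```

```text
[143.99310345 263.87586207] [133 243  21  36 290] [147.83333333 277.33333333]
[140.91961415 245.0192926 ] [130 224  21  37 311] [143.57142857 259.28571429]
0 [[153.54982344 276.17548942]
 [143.11655053 264.74673525]]
0.05 [[150.71294895 257.95873102]
 [140.09311688 246.71135018]]
0.06 [[150.12814184 254.20343978]
 [139.47032823 242.99629156]]
0.07 [[149.53731462 250.40949097]
 [138.8412938  239.24397567]]
0.08 [[148.94037387 246.57628458]
 [138.20591917 235.45383921]]
```

The bar rose only about 52 mm, so the fingers hold just the fin's top 5 mm. Set it down and regrip lower.

```bash
python3 -m pendant '{"travel":[[0,0,2],[0,0,2],[0,0,0.6],[0,0,0.4],[0,0,0],[0,0,0]],"yaw":[0,0,0,0,0,0]}'|grep -E 'grip|pos|wrist'
python3 - <<'E'
from h import *
b,c=shot('scene')
for ce,st,m in blobs(b,(3,120,60),(20,255,255),150,900):
    if 110<ce[0]<165 and 200<ce[1]<290: print(ce,st)
E
```

```text
position: [0.4518, -0.3355, 0.0804]
wrist_force: [-0.4, 0.4, -2.4]
grip_width: 0.009
[143.83557047 263.21812081] [133 243  21  36 298]
```

```bash
python3 -m pendant '{"travel":[[0,0,0.15],[0,0,0],[0,0,0]],"yaw":[0,0,0]}'|grep -E 'pos|wrist'
python3 -m pendant '{"travel":[[0,0,0],[0,0,0],[0,0,0],[0,0,0]],"yaw":[0,0,0,0]}' 0.5 | grep -E 'grip|pos|wrist'
python3 -m pendant '{"travel":[[0,0,1.5],[0,0,1.4],[0,0,0],[0,0,0]],"yaw":[0,0,0,0]}' | grep -E 'grip|pos|wrist'
python3 -m pendant '{"travel":[[0,0,0],[0,0,0],[0,0,0],[0,0,0],[0,0,0],[0,0,0],[0,0,0],[0,0,0],[0,0,0],[0,0,0]],"yaw":[0,0,0,0,0,0,0,0,0,0]}' 0 40 | grep -E 'grip|pos|wrist|grasp'
```

```text
position: [0.4516, -0.3354, 0.0784]
wrist_force: [0.7, -0.7, -1.3]
position: [0.4516, -0.3353, 0.0785]
wrist_force: [-0.6, 0.3, -0.9]
grip_width: 0.0447
position: [0.4516, -0.3353, 0.0492]
wrist_force: [1.2, 0.3, 0.1]
grip_width: 0.0458
position: [0.4516, -0.3354, 0.0495]
wrist_force: [-0.9, 0.1, 5.2]
grip_width: 0.01
grasp_force: 40.0
```

```bash
python3 -m pendant '{"travel":[[0,0,-2],[0,0,-3],[0,0,-3],[0,0,-2],[0,0,0],[0,0,0],[0,0,0]],"yaw":[0,0,0,0,-5.5,-5.5,0]}'|grep -E 'grip|pos|wrist'
python3 - <<'E'
from h import *
b,c=shot('scene')
for ce,st,m in blobs(b,(3,120,60),(20,255,255),150,900):
    if 110<ce[0]<165 and 180<ce[1]<290: print(ce,st)
go(.6136,.13,.15,90.8)
E
```

```text
position: [0.4514, -0.3352, 0.1492]
wrist_force: [0.2, -0.0, -0.4]
grip_width: 0.0098
[138.24455206 225.17675545] [123 207  29  34 413]
yaw -0.1 travel cm [-16.87  46.29  -0.07] pos [ 0.4514 -0.3352  0.1492] toolYang 90.7 clock 46.1
```

```bash
python3 -m pendant '{"travel":[[-1.7,4.6,0],[-1.7,4.6,0],[-1.7,4.6,0],[-1.7,4.6,0],[-1.7,4.6,0],[-1.7,4.6,0],[-1.7,4.6,0],[-1.7,4.6,0],[-1.7,4.6,0],[-1.6,4.9,0]],"yaw":[0,0,0,0,0,0,0,0,0,0]}'>/dev/null
python3 -m pendant '{"travel":[[0,0,0],[0,0,0],[0,0,0]],"yaw":[0,0,0]}'|grep -E 'grip|pos|wrist'
python3 - <<'E'
from h import *
go(.6136,.13,.075,90.8)
i,c=shot('top');j,_=shot('wrist');k,_=shot('scene')
cv2.imwrite('pics/c7.png',np.hstack([cv2.resize(i[120:200,200:360,::-1],None,fx=2.5,fy=2.5),cv2.resize(k[160:300,220:420,::-1],None,fx=2,fy=2)[:200]]))
for ce,s,_ in blobs(i,(0,0,170),(179,70,255),100,1300):
    if 240<ce[0]<345 and 140<ce[1]<180: print('t',ce.round(1),s[:4],s[4],plane(c,ce,.046).round(4))
E
```

```text
position: [0.6135, 0.1291, 0.1493]
wrist_force: [0.0, -0.0, -1.9]
grip_width: 0.0101
yaw -0.1 travel cm [-0.01  0.1   7.43] pos [0.6135 0.1291 0.1493] toolYang 90.7 clock 47.8
t [301.9 161. ] [273 153  59  17] 807 [[ 0.6157 -0.0388  0.046 ]]
```

View pics/c7.png

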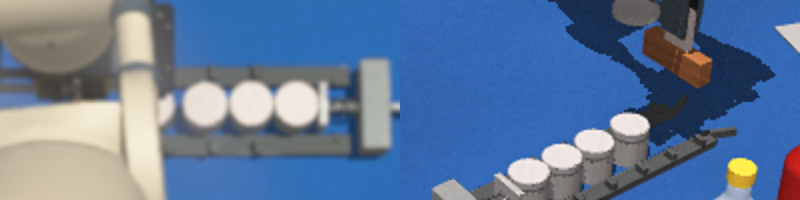

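The row of four stands in the lane and the bar hangs square behind it. Lowering to just above tooth height, then pressing toward the follower.

```bash
python3 -m pendant '{"travel":[[0,0.1,3],[0,0,3],[0,0,1.4],[0,0,0]],"yaw":[0,0,0,0]}'|grep -E 'grip|pos|wrist'
python3 -m pendant '{"travel":[[0,-0.8,0],[0,-0.8,0],[0,-0.6,0],[0,-0.5,0],[0,-0.5,0],[0,0,0],[0,0,0]],"yaw":[0,0,0,0,0,0,0]}'|grep -E 'grip|pos|wrist'
python3 - <<'E'
from h import *
y=.080
go(.6153-.0135*y,y,.0755,90.8)
E
```

```text
position: [0.6135, 0.1307, 0.0749]
wrist_force: [-0.3, -0.2, -1.2]
grip_width: 0.0098
position: [0.6142, 0.0992, 0.0754]
wrist_force: [-0.6, 0.6, -1.7]
grip_width: 0.0097
yaw 0.0 travel cm [ 0.03 -1.92 -0.01] pos [0.6142 0.0992 0.0754] toolYang 90.8 clock 49.3
```

```bash
python3 -m pendant '{"travel":[[0,-0.4,0],[0,-0.4,0],[0,0,0],[0,0,0]],"yaw":[0,0,0,0]}'|grep -E 'grip|pos|wrist'
python3 -m pendant '{"travel":[[0,-0.4,0],[0,-0.4,0],[0,0,0],[0,0,0]],"yaw":[0,0,0,0]}'|grep -E 'grip|pos|wrist'
python3 -m pendant '{"travel":[[0,-0.4,0],[0,0,0],[0,0,0],[0,0,0]],"yaw":[0,0,0,0]}'|grep -E 'grip|pos|wrist'
python3 - <<'E'
from h import *
i,c=shot('top')
print(i[161,270:346].mean(1).astype(int))
go(.6142,.080,.060,90.8)
E
```

```text
position: [0.6144, 0.091, 0.0754]
wrist_force: [0.4, 0.2, -0.7]
grip_width: 0.0099
position: [0.6146, 0.084, 0.0755]
wrist_force: [1.0, 7.2, -1.1]
grip_width: 0.0099
position: [0.6146, 0.0802, 0.0756]
wrist_force: [-0.3, 9.4, -0.6]
grip_width: 0.0098
[226 226 227 226 213 187 194 212 217 217 218 218 219 219 220 219 213 184
 130  90  90 144 206 224 208 187 212 228 230 231 231 230 229 230 231 232
 231 230 229 230 230 231 220 197 217 231 233 233 232 231 231 232 233 234
 233 232 231 231 231 232 223 199 203 204 169 141 134 116 112 118 110  99
  95 101 117 152]
yaw 0.0 travel cm [ 0.04 -0.02  1.55] pos [0.6146 0.0802 0.0755] toolYang 90.8 clock 50.9
```

```bash
python3 -m pendant '{"travel":[[0,-0.25,0],[0,0,0],[0,0,0],[0,0,0]],"yaw":[0,0,0,0]}'|grep -E 'pos|wrist'
python3 -m pendant '{"travel":[[0,0,0.5],[0,0,0.5],[0,0,0],[0,0,0]],"yaw":[0,0,0,0]}'|grep -E 'pos|wrist'
python3 -m pendant '{"travel":[[0,0,0.2],[0,0,0.2],[0,0,0],[0,0,0]],"yaw":[0,0,0,0]}'|grep -E 'pos|wrist'
python3 - <<'E'
from h import *
k,c=shot('scene');cv2.imwrite('pics/s8.png',cv2.resize(k[160:300,220:400,::-1],None,fx=4,fy=4,interpolation=cv2.INTER_CUBIC))
E
```

```text
position: [0.6146, 0.0779, 0.0756]
wrist_force: [0.1, 11.2, -0.2]
position: [0.6146, 0.078, 0.0655]
wrist_force: [0.1, 11.4, -0.9]
position: [0.615, 0.078, 0.0618]
wrist_force: [0.4, 12.7, 1.7]
```

View pics/s8.png

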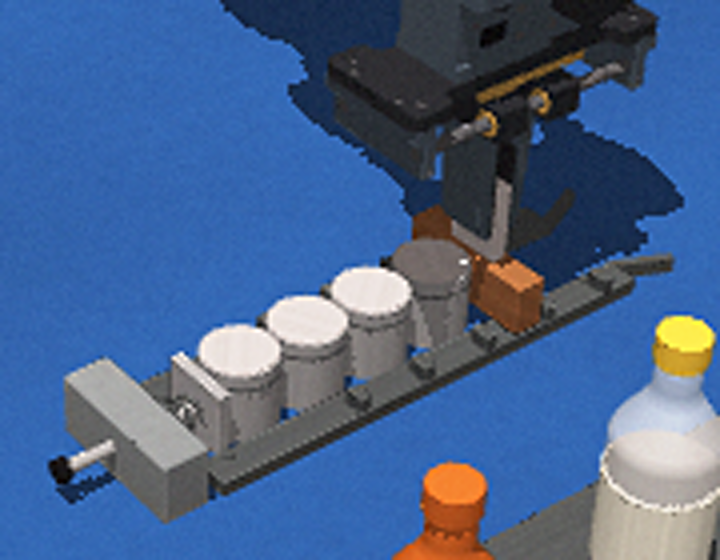

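The picture shows the row pressed and the bar between tooth pairs 3 (484,333) and 4 (547,305). Lower it the rest of the way.

```bash
python3 -m pendant '{"travel":[[0,0,0.15],[0,0,0],[0,0,0]],"yaw":[0,0,0]}'|grep -E 'pos|wrist'
python3 -m pendant '{"travel":[[0,0,0.15],[0,0,0],[0,0,0]],"yaw":[0,0,0]}'|grep -E 'pos|wrist'
```

```text
position: [0.6151, 0.078, 0.0604]
wrist_force: [0.6, 12.6, 2.6]
position: [0.6152, 0.0781, 0.0595]
wrist_force: [-1.5, 12.7, 13.3]
```

It is down on the rails (13 N). Now ease back to the tooth, release and rise.

```bash
python3 -m pendant '{"travel":[[0,0.2,0],[0,0.2,0],[0,0.1,0],[0,0,0],[0,0,0]],"yaw":[0,0,0,0,0]}'|grep -E 'pos|wrist'
python3 -m pendant '{"travel":[[0,0,0],[0,0,0],[0,0,0],[0,0,0],[0,0,0]],"yaw":[0,0,0,0,0]}' 0.45|grep -E 'pos|wrist|grip'
python3 -m pendant '{"travel":[[0,0,-3],[0,0,-4],[0,0,-5],[0,0,-5],[5,0,0],[5,0,0],[5,0,0],[0,0,0],[0,0,0],[0,0,0]],"yaw":[0,0,0,0,0,0,0,0,0,0]}'|grep -E 'pos|wrist|grip'
python3 - <<'E'
from h import *
i,c=shot('top');k,cs=shot('scene')
cv2.imwrite('pics/f9.png',np.hstack([cv2.resize(i[130:200,200:370,::-1],(425,175),interpolation=cv2.INTER_CUBIC),cv2.resize(k[190:290,220:380,::-1],(280,175),interpolation=cv2.INTER_CUBIC)]))
for ce,s,m in blobs(i,(3,120,60),(20,255,255),60,900):
    if 220<ce[0]<280: print(ce,s,cv2.minAreaRect(np.argwhere(m)[:,::-1].astype(np.float32)),plane(c,ce,.042))
print(i[161,240:346].mean(1).astype(int))
E
```

```text
position: [0.6154, 0.082, 0.0595]
wrist_force: [-0.2, 4.9, 12.3]
position: [0.6145, 0.0815, 0.0584]
wrist_force: [0.9, 0.1, -0.4]
grip_width: 0.0412
position: [0.4656, 0.0794, 0.2284]
wrist_force: [-0.6, -0.2, -0.0]
grip_width: 0.0412
[226 226 226 226 226 226 226 226 225 225 225 225 225 224 224 224 224 224
 224 224 224 223 223 223 223 223 223 223 220 206 184 178 194 216 224 224
 225 225 225 226 226 227 228 226 213 172 132 113 104  98 108 155 207 216
 202 219 230 232 232 232 232 231 231 232 233 233 232 231 231 232 233 226
 207 215 230 234 234 234 233 232 233 234 235 235 234 233 232 233 234 228
 216 221 228 222 166 114 107 125 123 105 104 108 103  90 111 153]
```

View pics/f9.png

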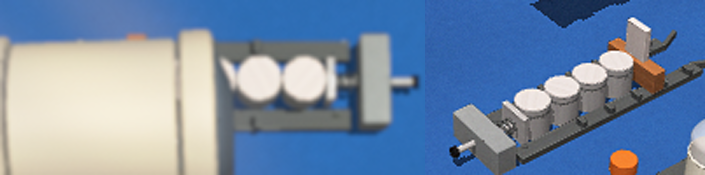

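The bar stands square and down behind the four tins. I'll clear the arm and check its position numerically.

```bash
python3 -m pendant '{"travel":[[0,-4,0],[0,-4,0],[0,-4,0],[0,-4,0],[0,-4,0],[0,-4,0],[0,-4,0],[0,-4,0],[0,0,0],[0,0,0]],"yaw":[0,0,0,0,0,0,0,0,0,0]}'|grep pos
python3 - <<'E'
from h import *
i,c=shot('top');k,cs=shot('scene')
o=np.array([.6167,-.103]);u=np.array([1,.0135]);v=np.array([-.0135,1])
def rk(p): d=p[:2]-o;return (d@u).round(4),(d@v).round(4)
for ce,s,m in blobs(i,(3,120,60),(20,255,255),40,900):
    if 220<ce[0]<280: print('foot',ce,s,cv2.minAreaRect(np.argwhere(m)[:,::-1].astype(np.float32)),rk(plane(c,ce,.042)[0]))
for ce,s,m in blobs(i,(0,0,170),(179,70,255),20,1500):
    if 220<ce[0]<345 and 140<ce[1]<180: print('white',ce,s,rk(plane(c,ce,.046)[0]),rk(plane(c,ce,.092)[0]))
fs=[(ce,s) for ce,s,m in blobs(k,(0,0,170),(179,70,255),20,1500) if 250<ce[0]<390 and 180<ce[1]<270];print(fs)
for ce,s,m in blobs(k,(3,120,60),(20,255,255),40,900):
    if 300<ce[0]<400 and 170<ce[1]<260:print('scene foot',ce,s)
for x in(-.046,.046):
  for y in(.176,.196):
    for z in(.01,.042):
      P=o+x*u+y*v;print(x,y,z,proj(cs,[P[0],P[1],z]).round(1),proj(c,[P[0],P[1],z]).round(1))
E
```

```text
position: [0.4692, -0.2403, 0.2281]
foot [254.25974026 173.62337662] [251 166   7  14  77] ((254.0, 172.5), (13.0, 6.0), 90.0) (np.float64(-0.0315), np.float64(0.1851))
white [253.73972603 156.30136986] [251 149   6  15  73] (np.float64(0.0124), np.float64(0.1863)) (np.float64(0.0017), np.float64(0.1842))
white [296.07361377 161.01434034] [ 258  153   77   18 1046] (np.float64(-0.0002), np.float64(0.079)) (np.float64(-0.0105), np.float64(0.0805))
[(array([342.26190476, 203.61904762]), array([336, 200,  13,   8,  42], dtype=int32)), (array([302.18483412, 236.8992891 ]), array([264, 219,  75,  40, 844], dtype=int32)), (array([253.55851064, 262.85904255]), array([236, 250,  36,  27, 376], dtype=int32))]
scene foot [329.35087719 215.54385965] [325 212  10   8  57]
scene foot [347.31558935 232.53231939] [336 220  21  23 263]
-0.046 0.176 0.01 [[321.9 223.4]] [[258.3 181.5]]
-0.046 0.176 0.042 [[322.7 212.4]] [[257.9 179.2]]
-0.046 0.196 0.01 [[328.2 220.5]] [[250.6 181.6]]
-0.046 0.196 0.042 [[329.1 209.6]] [[249.9 179.3]]
0.046 0.176 0.01 [[348.2 242.6]] [[258.4 146.9]]
0.046 0.176 0.042 [[349.5 231.4]] [[257.9 143.8]]
0.046 0.196 0.01 [[354.6 239.4]] [[250.7 146.9]]
0.046 0.196 0.042 [[355.9 228.3]] [[250.  143.8]]
```

Everything matches: bar at rack y ≈ 0.185, x ≈ 2 mm, underside about 10 mm, and the follower held in by about 8 mm. Handing in.

```bash
python3 -c "
from plant import bot
print(bot.close_job())"
```

```text
the job is handed in; nothing more can be done
None
```

The job is handed in: all four small tins stand in the lane, and the stop bar is down on both rails in front of tooth pair 4, holding the row against the spring; the hand-in returned no verdict.

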